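# Push the seal rolls home and shut the keeper

## Robot

A 6-joint arm with a two-finger parallel gripper is mounted at the origin on a cart in front of the work surface, level with it; the furniture and walls round the work are solid. World frame = base frame: x ahead of the robot, y to its left, z up, the work surface at z = 0. Lengths are in mm, angles in rad, forces in N, time in s.
With the tool pointing down it reaches from about 350 to 975 mm from the base axis. Payload 7.1 kg.
Tool frame: the origin (TCP) lies on the front face of the gripper's body, between the roots of the fingers; the fingertips stand 80 mm ahead of it and the grasp point (between the pads) lies 61 mm ahead of it; z points along the fingers, y is the line along which they close (so a half turn about z gives the same grasp; the last joint's range is limited). The gripper opens to 88 mm and grips with 3 to 60 N. Pads are 20 mm wide; open, the fingers measure 115 mm over their backs; the gripper's body (75 mm by 178 mm) begins 61 mm behind the grasp point.
Start: joints at [-1.229, 0.423, 1.63, -0, 1.089, -0.019], TCP at [220.656, -584.736, 302.675] pointing down, gripper open.
Joint ranges: [-3, 3], [-0.9, 2.11], [0.09, 2.58], [-1.31, 4.45], [0.11, 2.69], [-2.54, 2.54]. Speed limits (rad/s): [2.39, 2.39, 3.01, 3.14, 3.14, 3.14].

## Interface

Orientations are given as a rotation vector (axis times angle).
In Python, from workcell import readout, vision, close_job gives the robot as it stands.
- The arm moves only by the tool servo_tool, never from a script. Its argument "plan" is a list that holds one entry, the list of rows, each a list of 7 numbers: the gripper command: -1 is fully open, 1 is shut, values between are in proportion, then the shift along the world's x, y, z in units of 40 mm (1.0 is 40 mm), then the turn, a rotation vector about the world's x, y, z in units of 5 degrees (1.0 is 5 degrees). A call has 1 to 5 rows; each row shifts and turns the commanded pose from where the row before left it; what a row does not reach is not made up. A row lasts 1/12 s, in which the tool goes at most 41.7 mm and 7.16 degrees, less where a joint would pass 70% of its speed; a pose out of reach is approached as far as the arm can. A call is refused whole if a number of a shift passes 1 or a number of a turn 1, either way. A call with a gripper value outside its range is refused whole. The fingers move at their own pace and stop on an object; the grip force is fixed at half the most. Time passes only in rows, so rows that do not move let the fingers close. It gives the time, the measured TCP pose, the force, the opening and the grip force at its end, in the units of the state.
- readout.get_obs(): the state, without advancing time (a new reading comes with each control period).
- vision.get_image(name): name is "scene" or "top" or "wrist"; returns the picture (384x512x3 uint8, red, green, blue); there is no depth.
- vision.camera_params(name): a dict with "fx", "fy", "cx", "cy" (pixels), "rvec" (rotation vector, rad) and "tvec" (3), from world to camera coordinates, as OpenCV has them; the wrist camera has in their place "hand_eye" (4x4, takes a point from camera to tool coordinates, whose origin is the TCP and whose axes are the flange's). Camera axes: x right, y down, z forward; pixel columns grow to the right and rows downward; lengths in mm; the calibration is good to about 2 mm. A picture is of the moment at which its call begins: read the wrist's pose just before it. camera_params takes no time and is no camera call.
- close_job(): hands the job in; it is judged then, once.
The state is a dict: "t": time; "qpos": joint angles; "qvel": joint speeds; "joint_torque": joint torques, N m; "ee_pos": TCP position; "orientation": TCP orientation; "ft_force": force on the tool from outside, world axes, zero at the start; "moment": the same for the moment, N m; "width": finger opening in mm; "grasp_force": force on a finger pad.
Only numpy, scipy, OpenCV 4.12 (cv2) and the standard library are available. Lean on these libraries where they do the work, as an engineer would, in place of code of your own. Each camera call takes 0.05 s, during which the arm holds its last target. There are 200 camera calls.

## Task

Push the touching row of three seal rolls along the lane tray, as one train from the open end, until the first roll is fully against the end stop and no gaps are left. Then swing the orange keeper arm fully across the lane behind the last roll. Only push with the fingertips: do not pick up, lift or tip any roll, and leave the other things on the table where they are.

Things in the scene. Friction and masses are not known exactly. Their poses are not given: they have to be found in the camera images.
- tray: fixed aluminium lane tray. Origin: on the lane's centreline, at table height, on the line where the shut keeper arm lies. +y runs along the lane to the end stop, +x across it to the keeper's post (far side), z up. Floor top z = 4 mm; two side rails, inner faces x = +-35, outer +-40 mm, top z = 22 mm. Row fully home: roll centres at y = 172, 106, 40 mm (2 mm side play)
- stop_face (a point): middle of the black rubber face of the end stop (34 mm high) that closes one end of the lane, at tray y = 205 mm, z = 18 mm
- lane_mouth (a point): middle of the lane's open loading end, on its floor, at tray y = -170 mm
- roll_1: roll of round red-and-white seals, 66 mm across, 36 mm high, 0.08 to 0.15 kg, standing flat on the tray floor with its hole up; origin at the centre of its underside; the one nearest the end stop
- roll_2: roll of round red-and-white seals, 66 mm across, 36 mm high, 0.08 to 0.15 kg, standing flat on the tray floor with its hole up; origin at the centre of its underside; the middle one
- roll_3: roll of round red-and-white seals, 66 mm across, 36 mm high, 0.08 to 0.15 kg, standing flat on the tray floor with its hole up; origin at the centre of its underside; the last one, nearest the lane's open end; the three start in a touching row 35 to 90 mm short of the stop
- keeper (a joint): orange keeper arm on an upright pin beside the far rail; rad. 0: points half outward (+x), half back (-y) in the tray's frame; 0.785: along tray -y, outside the rail; 2.356 (hard stop): straight across the lane (tray -x) behind the row, shut. Starts at 0 to 0.6; grows clockwise seen from above; stays where left; about 1 to 2 N at mid-arm moves it
- keeper_pivot (a point): pin axis of the keeper, at tray x = 53 mm, y = 0, at mid-height of the arm (z = 40.5 mm); hub 18 mm across, top at z = 56 mm
- keeper_tip (a point): free end of the keeper arm, 91.5 mm from the pin axis, at mid-height of the arm; the arm is an upright strip 6 mm thick, from z = 28.5 to 52.5 mm (so it passes above the rails), with a 9 mm round end
- date_stamp: date stamp: wooden-handled hand stamp standing upright, 32x44x92 mm, bystander; origin at its underside
- marker_red: white marker with red cap, 132 mm long, lying down, bystander
- tin_pens: printed food tin, 75 mm across, 58 mm high, bystander; origin at its underside
- marker_blue: white marker with blue cap, 132 mm long, lying down, bystander
- scissors: blue-handled scissors lying flat, 199 mm long, bystander
Mind the look-alikes: they are no part of the job. Leave any blue, pink or turquoise look-alike of the roll_1 alone.

How it is judged:
By the outcome, as a careful person would: the job done as asked, in the order asked, and still so for the second after the job is handed in, with the robot touching nothing.
It also fails if it takes over 48 s, if anything falls off the work surface, if the arm or the gripper's body presses on something with over 40 N, if the wrist force passes 120 N, or if a joint passes its speed limit or range.

## Working session

There is one attempt and no reset: what is moved stays moved. The work goes in short steps, Python scripts to look and compute and a tool call to move; the robot and the scene stay as the last step left them, time stands still between calls to the robot, and variables do not carry over. Pictures are saved under pics/ and viewed, at most 10 in all, crops included, and the job is handed in when it is done.

Besides the shell and the picture viewer there is one more tool, called after ">>>" as name(argument=value, ...), one argument or row to a line, values as JSON. servo_tool: Moves the arm, as the interface text tells. Its arguments: {"type":"object","properties":{"plan":{"type":"array"}},"required":["plan"]}

```bash
mkdir -p pics
python3 - <<'E'
from workcell import readout, vision
import cv2
o=readout.get_obs();print({k:o[k] for k in('t','ee_pos','orientation','width')})
for n in('top','scene'):
    cv2.imwrite(f'pics/{n}0.png',cv2.resize(vision.get_image(n)[:,:,::-1],(800,600),interpolation=cv2.INTER_CUBIC)); print(vision.camera_params(n))
E
```

```text
{'t': 0.0, 'ee_pos': array([ 220.53542394, -584.34744726,  301.91320104]), 'orientation': array([-3.08913460e+00, -5.63374695e-01,  3.67613063e-04]), 'width': 87.87471878739025}
{'fx': 453.9080842346899, 'fy': 453.9080842346899, 'cx': 256.10166157121137, 'cy': 194.36238554222126, 'rvec': array([ 2.11268278, -2.12038176,  0.21040721]), 'tvec': array([-255.34258417,  558.05853179, 1215.35396601])}
{'fx': 417.39346423441106, 'fy': 417.39346423441106, 'cx': 258.46085101255545, 'cy': 191.0250757690028, 'rvec': array([ 0.69691627, -2.38803266,  1.42467369]), 'tvec': array([320.42426386, 298.26423596, 728.15859227])}
```

View pics/top0.png

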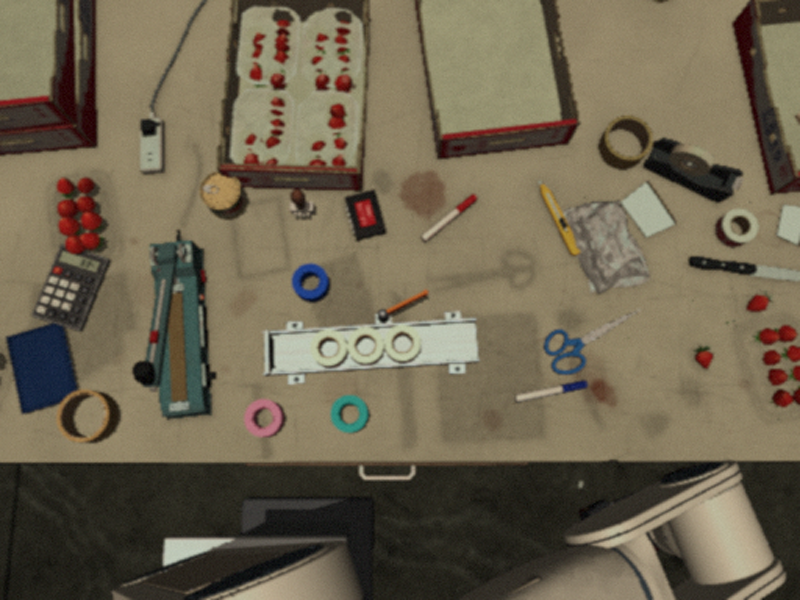

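View pics/scene0.png

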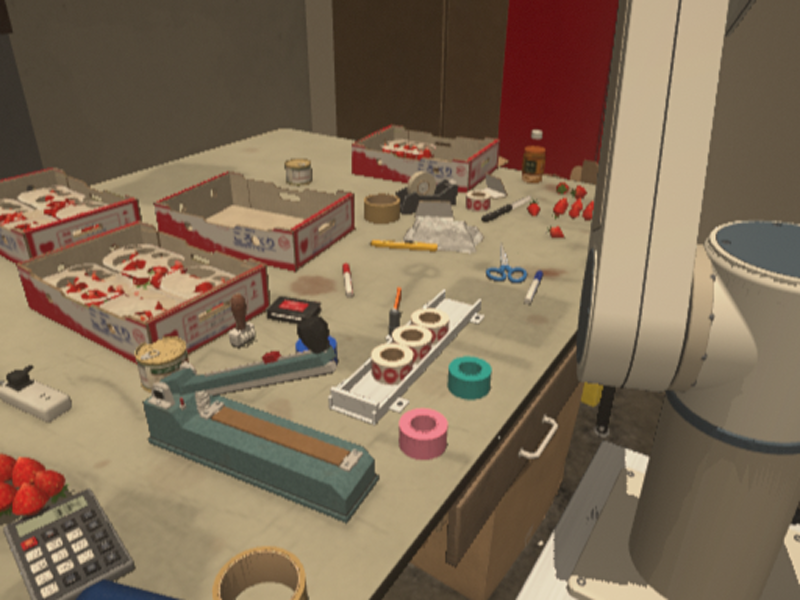

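The top view shows the tray at about (265–478, 320–375) with the stop on its left. The rolls are at (330, 347), (366, 345) and (403, 343), and the keeper pin is at (383, 316) with its arm toward (427, 292). I'll take an enlarged crop next.

```bash
cat > h.py <<'E'
from workcell import readout, vision
import cv2, numpy as np
def ray(n,uv,z):
    p=vision.camera_params(n);R=cv2.Rodrigues(p['rvec'])[0];C=-R.T@p['tvec']
    d=R.T@np.array([(uv[0]-p['cx'])/p['fx'],(uv[1]-p['cy'])/p['fy'],1]);return C+d*(z-C[2])/d[2]
def crop(n,x0,y0,x1,y1,s,f):
    im=vision.get_image(n)[y0:y1,x0:x1,::-1]
    cv2.imwrite(f,cv2.resize(im,None,fx=s,fy=s,interpolation=cv2.INTER_CUBIC))
E
python3 -c "
from h import *
crop('top',160,175,320,255,5,'pics/c1.png')"
```

```text
(no output)
```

View pics/c1.png

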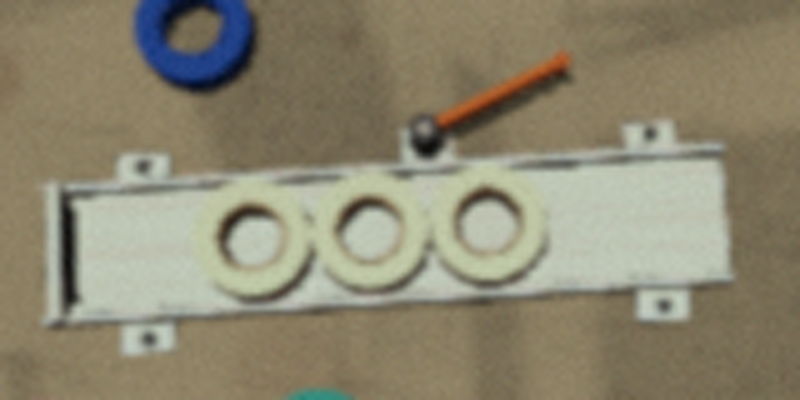

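The enlarged crop gives these pixel positions:
- Roll tops: (253, 239), (371, 231) and (489, 224).
- Keeper: hub (427, 131), tip (566, 61).
- Rail ends: far (722, 147), near (732, 281).
- Stop end: far (50, 187), near (50, 325).

```bash
cat >> h.py <<'E'
def c2w(u,v,z,x0=160,y0=175,s=5): return ray('top',(x0+(u+.5)/s-.5,y0+(v+.5)/s-.5),z)
# tray axes
far=c2w(722,147,22);near=c2w(732,281,22);farL=c2w(50,187,22);nearL=c2w(50,325,22)
Y=(farL-far)+(nearL-near);Y[2]=0;Y/=np.linalg.norm(Y);X=np.array([Y[1],-Y[0],0])
E
python3 - <<'E'
from h import *
np.set_printoptions(precision=1,suppress=True)
print('Y',Y.round(4),'X',X.round(4),np.degrees(np.arctan2(Y[1],Y[0])))
print('width',(far-near)@X,(farL-nearL)@X)
piv=c2w(427,131,56);piv[2]=0
o1=piv-53*X; m=(far+near)/2;m[2]=0; o2=m+170*Y
print('origin est',o1,o2,'diff in tray',(o2-o1)@X,(o2-o1)@Y)
O=o1
for n,p in dict(r1=c2w(253,239,40),r2=c2w(371,231,40),r3=c2w(489,224,40),stopbot=c2w(78,250,4),tip=c2w(566,61,52),mouth=c2w(727,214,4),far=far,near=near,farL=farL,nearL=nearL,blue=c2w(195,30,36),teal=c2w(318,440,30)).items(): print(n,p,'tray',(p-O)@X,(p-O)@Y)
E
```

```text
Y [-0.1  1.   0. ] X [1.  0.1 0. ] 93.36728936207648
width 77.11940081377588 78.7894243237045
origin est [ 485.9 -229.4    0. ] [ 486.7 -226.6    0. ] diff in tray 0.9819810704236137 2.822072628318446
r1 [ 480.6 -128.5   40. ] tray 0.6710678901892155 101.02233942503712
r2 [ 484.9 -194.6   40. ] tray 1.0578024262472132 34.8247021469667
r3 [ 488.6 -260.8   40. ] tray 0.8803995157330844 -31.423208926935093
stopbot [479.6 -24.2   4. ] tray 5.773368774850037 205.212113968078
tip [ 579.4 -304.5   52. ] tray 88.91335486359662 -80.4140327981711
mouth [ 499.2 -398.2    4. ] tray 3.31472854079486 -169.2783602900732
far [ 535.2 -394.4   22. ] tray 39.541681477311606 -167.55332042246346
near [ 458.2 -398.2   22. ] tray -37.57771933646428 -166.80253432089964
farL [513.5 -10.3  22. ] tray 40.37669323227591 217.08889093645715
nearL [434.7 -13.   22. ] tray -38.412731091428576 219.03300524886959
blue [601.9 -93.   36. ] tray 123.75712426637523 129.43179005056706
teal [ 369.6 -165.4   30. ] tray -112.39544048378609 70.7298616353145
```

Tray fit agrees with the given sizes, with roll spacing of 66 mm and rails about 78 mm outer. Tray origin is about (486.8, -229), +Y is (-0.059, 0.998), and the row is about 71 mm short of home. First I move above the lane with the gripper shut and tool y along the lane.

>>> servo_tool(
  plan=[
    [[1, 0.68, 0.6, 0, 0, 0, -0.69], [1, 0.68, 0.6, 0, 0, 0, -0.69], [1, 0.68, 0.6, 0, 0, 0, -0.69], [1, 0.68, 0.6, 0, 0, 0, -0.69], [1, 0.68, 0.6, 0, 0, 0, -0.7]],
  ],
)

```text
t: 0.57
ee_pos: [357.5, -463.5, 302.5]
orientation: [-3.14, -0.087, 0.0]
ft_force: [0.2, -0.6, -0.9]
width: 58.2
grasp_force: 0.0
```

>>> servo_tool(
  plan=[
    [[1, 0.68, 0.6, -0.4, 0, 0, 0], [1, 0.68, 0.6, -0.4, 0, 0, 0], [1, 0.68, 0.6, -0.4, 0, 0, 0], [1, 0.68, 0.6, -0.4, 0, 0, 0], [1, 0.68, 0.6, -0.4, 0, 0, 0]],
  ],
)

```text
t: 0.98
ee_pos: [493.7, -343.3, 221.9]
orientation: [-3.14, -0.092, 0.0]
ft_force: [0.5, -0.2, 0.6]
width: 24.3
grasp_force: 0.0
```

>>> servo_tool(
  plan=[
    [[1, 0, 0, -0.6, 0, 0, 0], [1, 0, 0, -0.6, 0, 0, 0], [1, 0, 0, 0, 0, 0, 0]],
  ],
)

```text
t: 1.23
ee_pos: [491.1, -342.4, 170.3]
orientation: [-3.135, -0.095, 0.01]
ft_force: [-0.1, 0.5, -0.1]
width: 4.4
grasp_force: 0.0
```

>>> servo_tool(
  plan=[
    [[1, 0, 0, -0.5, 0, 0, 0], [1, 0, 0, -0.5, 0, 0, 0], [1, 0, 0, -0.5, 0, 0, 0], [1, 0, 0, 0, 0, 0, 0], [1, 0, 0, 0, 0, 0, 0]],
  ],
)

```text
t: 1.65
ee_pos: [492.2, -344.9, 114.8]
orientation: [-3.139, -0.091, 0.002]
ft_force: [0.3, -0.1, 0.2]
width: 0.3
grasp_force: 0.0
```

Run:
```python
from h import *
o=readout.get_obs();print({k:o[k] for k in('t','ee_pos','orientation','width','ft_force')})
crop('top',160,175,320,255,5,'pics/c2.png')
```

```text
{'t': 1.65, 'ee_pos': array([ 492.21105571, -344.91905427,  114.82745529]), 'orientation': array([-3.13929850e+00, -9.13704883e-02,  1.92223658e-03]), 'width': 0.271001980319985, 'ft_force': array([ 0.27553035, -0.14163766,  0.17419295])}
```

View pics/c2.png

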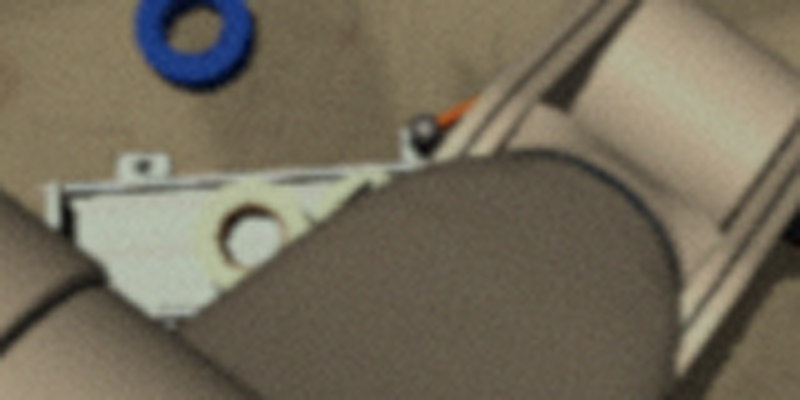

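The arm covers part of the view, but roll 1 still sits at (253, 239) and the keeper hasn't moved. Next I lower the tips to about z = 12, approach, then push slowly.

>>> servo_tool(
  plan=[
    [[1, 0.02, 0, -0.3, 0, 0, 0], [1, 0, 0, -0.27, 0, 0, 0], [1, -0.01, 0.25, 0, 0, 0, 0], [1, -0.01, 0.25, 0, 0, 0, 0], [1, -0.01, 0.2, 0, 0, 0, 0]],
  ],
)

```text
t: 2.12
ee_pos: [491.9, -315.3, 91.7]
orientation: [-3.14, -0.092, 0.001]
ft_force: [0.2, 0.6, 0.6]
width: 0.6
grasp_force: 0.0
```

>>> servo_tool(
  plan=[
    [[1, -0.007, 0.12, 0, 0, 0, 0], [1, -0.007, 0.12, 0, 0, 0, 0], [1, -0.007, 0.12, 0, 0, 0, 0], [1, -0.007, 0.12, 0, 0, 0, 0], [1, -0.007, 0.12, 0, 0, 0, 0]],
  ],
)

```text
t: 2.53
ee_pos: [491.2, -292.6, 92.2]
orientation: [3.139, 0.093, 0.001]
ft_force: [0.2, -1.8, 0.0]
width: 0.3
grasp_force: 0.9
```

>>> servo_tool(
  plan=[
    [[1, -0.007, 0.12, 0, 0, 0, 0], [1, -0.007, 0.12, 0, 0, 0, 0], [1, -0.007, 0.12, 0, 0, 0, 0], [1, -0.007, 0.12, 0, 0, 0, 0], [1, -0.007, 0.12, 0, 0, 0, 0]],
  ],
)

```text
t: 2.95
ee_pos: [489.6, -268.5, 92.1]
orientation: [3.14, 0.092, 0.001]
ft_force: [-0.2, -3.2, 2.4]
width: 0.6
grasp_force: 1.8
```

>>> servo_tool(
  plan=[
    [[1, -0.007, 0.12, 0, 0, 0, 0], [1, -0.007, 0.12, 0, 0, 0, 0], [1, -0.007, 0.12, 0, 0, 0, 0], [1, -0.007, 0.12, 0, 0, 0, 0], [1, -0.005, 0.08, 0, 0, 0, 0]],
  ],
)

```text
t: 3.37
ee_pos: [488.1, -245.8, 91.9]
orientation: [-3.14, -0.093, 0.0]
ft_force: [-1.4, -3.7, 3.7]
width: 0.5
grasp_force: 2.2
```

>>> servo_tool(
  plan=[
    [[1, -0.003, 0.05, 0, 0, 0, 0], [1, -0.003, 0.05, 0, 0, 0, 0]],
  ],
)

```text
t: 3.53
ee_pos: [487.9, -242.1, 91.9]
orientation: [3.14, 0.093, -0.0]
ft_force: [-0.7, -3.4, 3.4]
width: 0.5
grasp_force: 2.0
```

>>> servo_tool(
  plan=[
    [[1, -0.003, 0.05, 0, 0, 0, 0], [1, -0.003, 0.05, 0, 0, 0, 0]],
  ],
)

```text
t: 3.7
ee_pos: [487.7, -238.3, 91.9]
orientation: [3.14, 0.092, 0.0]
ft_force: [-0.3, -4.7, 3.4]
width: 0.3
grasp_force: 2.0
```

>>> servo_tool(
  plan=[
    [[1, -0.002, 0.04, 0, 0, 0, 0], [1, 0, 0, 0, 0, 0, 0]],
  ],
)

```text
t: 3.87
ee_pos: [487.5, -236.4, 91.8]
orientation: [-3.14, -0.092, 0.0]
ft_force: [-0.4, -2.2, 2.2]
width: 0.2
grasp_force: 1.1
```

>>> servo_tool(
  plan=[
    [[1, -0.002, 0.03, 0, 0, 0, 0], [1, 0, 0, 0, 0, 0, 0]],
  ],
)

```text
t: 4.03
ee_pos: [487.4, -235.3, 91.8]
orientation: [-3.14, -0.092, 0.0]
ft_force: [-0.5, -2.0, 2.0]
width: 0.1
grasp_force: 1.1
```

>>> servo_tool(
  plan=[
    [[1, -0.002, 0.03, 0, 0, 0, 0], [1, 0, 0, 0, 0, 0, 0]],
  ],
)

```text
t: 4.2
ee_pos: [487.3, -234.2, 91.8]
orientation: [-3.14, -0.092, 0.0]
ft_force: [-0.1, -2.5, 2.3]
width: 0.4
grasp_force: 1.1
```

>>> servo_tool(
  plan=[
    [[1, -0.002, 0.03, 0, 0, 0, 0], [1, 0, 0, 0, 0, 0, 0]],
  ],
)

```text
t: 4.37
ee_pos: [487.2, -232.9, 91.8]
orientation: [-3.14, -0.092, 0.0]
ft_force: [-1.0, -1.1, 1.7]
width: 0.3
grasp_force: 1.0
```

>>> servo_tool(
  plan=[
    [[1, -0.002, 0.03, 0, 0, 0, 0], [1, 0, 0, 0, 0, 0, 0]],
  ],
)

```text
t: 4.53
ee_pos: [487.2, -231.7, 91.8]
orientation: [-3.14, -0.093, 0.0]
ft_force: [0.1, -1.4, 0.3]
width: 0.5
grasp_force: 0.9
```

>>> servo_tool(
  plan=[
    [[1, -0.002, 0.03, 0, 0, 0, 0], [1, 0, 0, 0, 0, 0, 0]],
  ],
)

```text
t: 4.7
ee_pos: [487.1, -230.5, 91.8]
orientation: [-3.14, -0.092, 0.0]
ft_force: [0.4, -1.7, 1.2]
width: 0.3
grasp_force: 0.8
```

>>> servo_tool(
  plan=[
    [[1, -0.002, 0.03, 0, 0, 0, 0], [1, 0, 0, 0, 0, 0, 0]],
  ],
)

```text
t: 4.87
ee_pos: [487.0, -229.3, 91.8]
orientation: [-3.14, -0.092, 0.0]
ft_force: [0.1, -1.3, 1.6]
width: 0.6
grasp_force: 0.8
```

>>> servo_tool(
  plan=[
    [[1, -0.002, 0.03, 0, 0, 0, 0], [1, 0, 0, 0, 0, 0, 0]],
  ],
)

```text
t: 5.03
ee_pos: [487.0, -228.3, 91.9]
orientation: [3.14, 0.093, 0.0]
ft_force: [-0.4, -2.4, 0.5]
width: 0.5
grasp_force: 1.3
```

```bash
python3 -c "
from h import *
crop('scene',200,170,340,275,5,'pics/s2.png')"
```

```text
(no output)
```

View pics/s2.png

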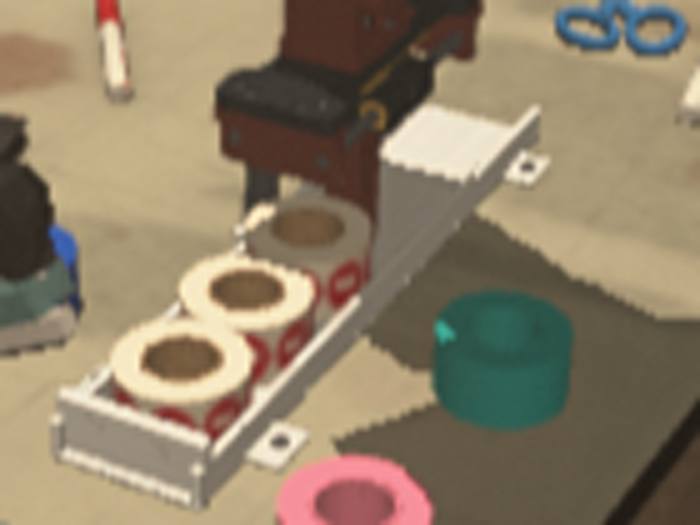

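The row is close to the stop, and the roll top centres are at about (182, 359), (247, 291) and (308, 229).

Run:
```python
from h import *
O=np.array([486.8,-229,0])
for u,v in((182,359),(247,291),(308,229)):
    p=ray('scene',(200+(u+.5)/5-.5,170+(v+.5)/5-.5),40);print(p.round(1),((p-O)@X).round(1),((p-O)@Y).round(1))
```

```text
[474.6 -54.   40. ] -1.9 175.4
[ 480.6 -118.    40. ] 0.3 111.2
[ 485.8 -183.    40. ] 1.7 46.0
```

>>> servo_tool(
  plan=[
    [[1, -0.002, 0.03, 0, 0, 0, 0], [1, 0, 0, 0, 0, 0, 0]],
  ],
)

```text
t: 5.25
ee_pos: [487.3, -227.9, 92.1]
orientation: [3.139, 0.093, 0.002]
ft_force: [-1.9, -8.3, 0.8]
width: 0.4
grasp_force: 3.8
```

>>> servo_tool(
  plan=[
    [[1, -0.002, 0.03, 0, 0, 0, 0], [1, 0, 0, 0, 0, 0, 0]],
  ],
)

```text
t: 5.42
ee_pos: [487.6, -227.6, 92.3]
orientation: [3.137, 0.094, 0.003]
ft_force: [-2.9, -13.2, 0.5]
width: 0.4
grasp_force: 6.3
```

Force jumped to 13 N and motion stopped, so the row is home. I'll press once more lightly, then back off and rise.

>>> servo_tool(
  plan=[
    [[1, -0.002, 0.03, 0, 0, 0, 0], [1, 0, 0, 0, 0, 0, 0]],
  ],
)

```text
t: 5.58
ee_pos: [488.2, -227.3, 92.6]
orientation: [3.136, 0.094, 0.006]
ft_force: [-0.2, -17.9, 0.4]
width: 0.3
grasp_force: 8.6
```

>>> servo_tool(
  plan=[
    [[1, 0.007, -0.12, 0, 0, 0, 0], [1, 0.02, -0.4, 0, 0, 0, 0], [1, 0.04, -0.7, 0, 0, 0, 0], [1, 0, 0, 0.9, 0, 0, 0], [1, 0, 0, 0.9, 0, 0, 0]],
  ],
)

```text
t: 6.0
ee_pos: [487.8, -273.4, 161.6]
orientation: [-3.136, -0.089, 0.01]
ft_force: [0.1, 0.2, 0.9]
width: 0.7
grasp_force: 0.0
```

>>> servo_tool(
  plan=[
    [[1, 0.87, 0.06, 0, 0, 0, 0], [1, 0.87, 0.06, 0, 0, 0, 0], [1, 0.87, 0.06, 0, 0, 0, 0], [1, 0, 0, 0, 0, 0, 0], [1, 0, 0, 0, 0, 0, 0]],
  ],
)

```text
t: 6.42
ee_pos: [594.7, -265.5, 163.4]
orientation: [-3.14, -0.095, 0.0]
ft_force: [0.1, -0.5, 0.1]
width: 0.8
grasp_force: 0.0
```

Run:
```python
from h import *
o=readout.get_obs();print(o['t'],o['ee_pos'],o['orientation'])
a=cv2.resize(vision.get_image('top')[175:255,160:320,::-1],None,fx=4,fy=4,interpolation=cv2.INTER_CUBIC)
b=vision.get_image('scene')[180:272,190:350,::-1]
b=cv2.resize(b,(640,268*0+280),interpolation=cv2.INTER_CUBIC)
cv2.imwrite('pics/c3.png',np.vstack([a,b]))
```

```text
6.4167 [ 594.74487881 -265.48262472  163.41697069] [-3.13960676e+00 -9.49183528e-02  3.69579237e-04]
```

View pics/c3.png

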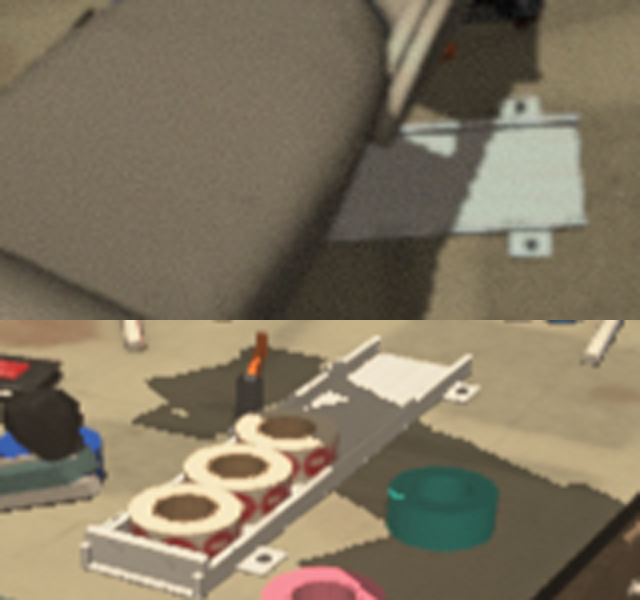

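The three rolls stand touching at the stop and the keeper tip at (450, 50) is unmoved. I lower the fingertips to arm height and plan the arc.

>>> servo_tool(
  plan=[
    [[1, 0, 0, -0.6, 0, 0, 0], [1, 0, 0, -0.6, 0, 0, 0], [1, 0, 0, 0, 0, 0, 0], [1, 0, 0, 0, 0, 0, 0]],
  ],
)

```text
t: 6.85
ee_pos: [591.7, -266.0, 114.7]
orientation: [-3.138, -0.091, 0.006]
ft_force: [0.2, -0.1, 0.4]
width: 0.8
grasp_force: 0.0
```

Run:
```python
from h import *
o=readout.get_obs();p=np.array(o['ee_pos']);print(p.round(1))
O=np.array([486.8,-229,0]);prev=p[:2]
for i,t in enumerate(np.linspace(0.30,2.356,24)):
    f=-np.pi/4-t;d=np.array([np.cos(f),np.sin(f)]);m=np.array([np.sin(f),-np.cos(f)])
    c=np.array([53,0])+60*d-m*(3+abs(m[0])*10+abs(m[1])*10)
    w=O[:2]+c[0]*X[:2]+c[1]*Y[:2];print(i,round(t,2),c.round(0),w.round(1),((w-prev)/40).round(2));prev=w
```

```text
[ 591.7 -266.   114.7]
0 0.3 [ 96. -45.] [ 584.9 -268.7] [-0.17 -0.07]
1 0.39 [ 91. -49.] [ 580.5 -272.7] [-0.11 -0.1 ]
2 0.48 [ 86. -53.] [ 575.7 -276.4] [-0.12 -0.09]
3 0.57 [ 81. -55.] [ 570.4 -279.6] [-0.13 -0.08]
4 0.66 [ 75. -58.] [ 564.8 -282.2] [-0.14 -0.07]
5 0.75 [ 69. -59.] [ 558.8 -284.3] [-0.15 -0.05]
6 0.84 [ 63. -61.] [ 553.7 -285.8] [-0.13 -0.04]
7 0.93 [ 59. -61.] [ 549.1 -286.9] [-0.12 -0.03]
8 1.02 [ 54. -62.] [ 544.3 -287.6] [-0.12 -0.02]
9 1.1 [ 49. -62.] [ 539.4 -287.9] [-0.12 -0.01]
10 1.19 [ 44. -61.] [ 534.3 -287.8] [-0.13  0.  ]
11 1.28 [ 39. -61.] [ 529.2 -287.2] [-0.13  0.01]
12 1.37 [ 34. -59.] [ 524.  -286.2] [-0.13  0.03]
13 1.46 [ 29. -57.] [ 518.9 -284.7] [-0.13  0.04]
14 1.55 [ 24. -55.] [ 513.7 -282.6] [-0.13  0.05]
15 1.64 [ 19. -52.] [ 508.8 -280.1] [-0.12  0.06]
16 1.73 [ 14. -49.] [ 504. -277.] [-0.12  0.08]
17 1.82 [ 10. -45.] [ 499.4 -273.4] [-0.11  0.09]
18 1.91 [  6. -41.] [ 495.1 -269.3] [-0.11  0.1 ]
19 2.0 [  2. -36.] [ 491.3 -264.7] [-0.1   0.11]
20 2.09 [ -1. -31.] [ 487.8 -259.6] [-0.09  0.13]
21 2.18 [ -3. -25.] [ 484.8 -254.2] [-0.07  0.14]
22 2.27 [ -6. -19.] [ 482.4 -248.5] [-0.06  0.14]
23 2.36 [ -7. -13.] [ 480.6 -242.4] [-0.05  0.15]
```

>>> servo_tool(
  plan=[
    [[1, -0.17, -0.07, 0, 0, 0, 0], [1, -0.11, -0.1, 0, 0, 0, 0], [1, -0.12, -0.09, 0, 0, 0, 0], [1, -0.13, -0.08, 0, 0, 0, 0], [1, -0.14, -0.07, 0, 0, 0, 0]],
  ],
)

```text
t: 7.27
ee_pos: [566.8, -283.4, 116.8]
orientation: [3.14, 0.092, 0.002]
ft_force: [0.1, -0.0, 0.2]
width: 0.2
grasp_force: 0.4
```

>>> servo_tool(
  plan=[
    [[1, -0.15, -0.05, 0, 0, 0, 0], [1, -0.13, -0.04, 0, 0, 0, 0], [1, -0.12, -0.03, 0, 0, 0, 0], [1, -0.12, -0.02, 0, 0, 0, 0], [1, -0.12, -0.01, 0, 0, 0, 0]],
  ],
)

```text
t: 7.68
ee_pos: [541.1, -288.8, 115.9]
orientation: [3.14, 0.092, 0.0]
ft_force: [1.0, 0.6, -0.4]
width: 0.4
grasp_force: 0.5
```

>>> servo_tool(
  plan=[
    [[1, -0.13, 0, 0, 0, 0, 0], [1, -0.13, 0.01, 0, 0, 0, 0], [1, -0.13, 0.03, 0, 0, 0, 0], [1, -0.13, 0.04, 0, 0, 0, 0], [1, -0.13, 0.05, 0, 0, 0, 0]],
  ],
)

```text
t: 8.1
ee_pos: [515.0, -283.4, 115.9]
orientation: [3.14, 0.093, 0.0]
ft_force: [0.9, 0.2, -0.1]
width: 0.6
grasp_force: 0.5
```

>>> servo_tool(
  plan=[
    [[1, -0.12, 0.06, 0, 0, 0, 0], [1, -0.12, 0.08, 0, 0, 0, 0], [1, -0.11, 0.09, 0, 0, 0, 0], [1, -0.11, 0.1, 0, 0, 0, 0], [1, -0.1, 0.11, 0, 0, 0, 0]],
  ],
)

```text
t: 8.52
ee_pos: [492.6, -265.5, 115.9]
orientation: [3.14, 0.093, 0.0]
ft_force: [1.2, -0.0, -0.2]
width: 0.3
grasp_force: 0.4
```

>>> servo_tool(
  plan=[
    [[1, -0.09, 0.13, 0, 0, 0, 0], [1, -0.07, 0.14, 0, 0, 0, 0], [1, -0.06, 0.13, 0, 0, 0, 0], [1, 0, 0, 0, 0, 0, 0]],
  ],
)

```text
t: 8.85
ee_pos: [483.4, -248.7, 115.7]
orientation: [-3.139, -0.093, 0.002]
ft_force: [-0.1, -0.1, -0.3]
width: 0.4
grasp_force: 0.0
```

>>> servo_tool(
  plan=[
    [[1, 0, 0.08, 0, 0, 0, 0], [1, 0, 0, 0, 0, 0, 0]],
  ],
)

```text
t: 9.02
ee_pos: [484.2, -246.3, 115.8]
orientation: [-3.14, -0.093, 0.001]
ft_force: [0.4, 0.1, 0.1]
width: 0.3
grasp_force: 0.0
```

>>> servo_tool(
  plan=[
    [[1, 0, 0.06, 0, 0, 0, 0], [1, 0, 0, 0, 0, 0, 0]],
  ],
)

```text
t: 9.18
ee_pos: [484.3, -244.1, 115.8]
orientation: [-3.14, -0.092, 0.0]
ft_force: [-0.1, 0.6, 0.5]
width: 0.8
grasp_force: 0.0
```

>>> servo_tool(
  plan=[
    [[1, 0, 0.06, 0, 0, 0, 0], [1, 0, 0, 0, 0, 0, 0]],
  ],
)

```text
t: 9.35
ee_pos: [484.2, -241.7, 115.8]
orientation: [-3.14, -0.092, 0.0]
ft_force: [0.1, -0.1, 0.5]
width: 0.5
grasp_force: 0.0
```

>>> servo_tool(
  plan=[
    [[1, 0, 0.05, 0, 0, 0, 0], [1, 0, 0, 0, 0, 0, 0]],
  ],
)

```text
t: 9.52
ee_pos: [484.3, -240.2, 115.9]
orientation: [3.139, 0.093, 0.0]
ft_force: [0.1, -3.1, -0.7]
width: 0.4
grasp_force: 1.5
```

>>> servo_tool(
  plan=[
    [[1, 0, 0.04, 0, 0, 0, 0], [1, 0, 0, 0, 0, 0, 0]],
  ],
)

```text
t: 9.68
ee_pos: [484.3, -239.8, 116.0]
orientation: [3.138, 0.094, 0.001]
ft_force: [-1.8, -11.1, -2.7]
width: 0.2
grasp_force: 5.6
```

Hard stop reached at 11 N. I back off, rise and move away to check.

>>> servo_tool(
  plan=[
    [[1, 0, -0.1, 0, 0, 0, 0], [1, 0, -0.5, 0, 0, 0, 0], [1, 0, -0.7, 0, 0, 0, 0], [1, 0, 0, 0.9, 0, 0, 0], [1, 0, 0, 0.9, 0, 0, 0]],
  ],
)

```text
t: 10.1
ee_pos: [482.9, -290.6, 185.9]
orientation: [-3.136, -0.089, 0.008]
ft_force: [0.0, -1.1, 1.0]
width: 0.4
grasp_force: 0.0
```

>>> servo_tool(
  plan=[
    [[1, -0.35, -0.85, 0.2, 0, 0, 0], [1, -0.35, -0.85, 0.2, 0, 0, 0], [1, -0.35, -0.85, 0.2, 0, 0, 0], [1, -0.35, -0.85, 0.2, 0, 0, 0], [1, -0.35, -0.85, 0.2, 0, 0, 0]],
  ],
)

```text
t: 10.52
ee_pos: [413.4, -461.5, 228.4]
orientation: [-3.14, -0.093, -0.0]
ft_force: [0.7, 0.2, -1.2]
width: 0.7
grasp_force: 0.0
```

>>> servo_tool(
  plan=[
    [[1, -0.5, -0.85, 0, 0, 0, 0], [1, -0.5, -0.85, 0, 0, 0, 0], [1, -0.5, -0.85, 0, 0, 0, 0], [1, 0, 0, 0, 0, 0, 0], [1, 0, 0, 0, 0, 0, 0]],
  ],
)

```text
t: 10.93
ee_pos: [352.9, -563.6, 227.5]
orientation: [-3.14, -0.087, -0.0]
ft_force: [0.4, 0.4, -0.5]
width: 0.3
grasp_force: 0.0
```

```bash
python3 -c "
from h import *
print(readout.get_obs()['ft_force'])
crop('top',160,175,320,255,5,'pics/c4.png')"
```

```text
[ 0.41436435  0.39960253 -0.53077833]
```

View pics/c4.png

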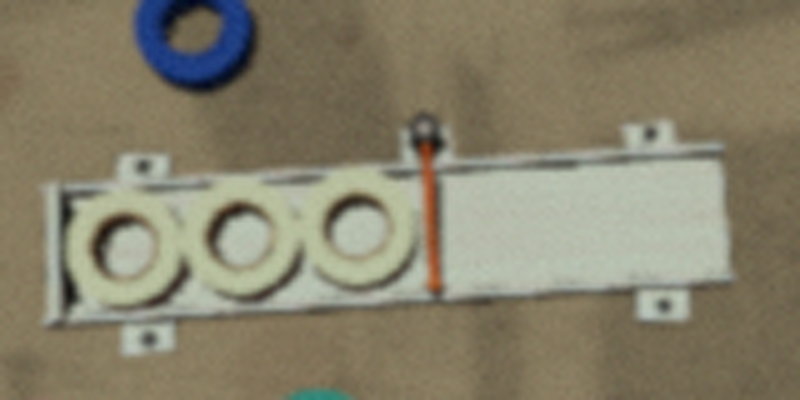

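The rolls sit at (126, 247), (241, 236) and (358, 227), and the keeper lies straight across from (426, 140) to (436, 290). A quick numeric check follows.

Run:
```python
from h import *
O=np.array([486.8,-229,0])
for n,p in dict(r1=c2w(126,247,40),r2=c2w(241,237,40),r3=c2w(358,227,40),piv=c2w(427,131,56),tip=c2w(436,291,52)).items():print(n,((p-O)@X).round(1),((p-O)@Y).round(1))
# ring centroid by hole-edge: cream mask refinement
im=vision.get_image('top')
g=cv2.resize(im[175:255,160:320],None,fx=5,fy=5,interpolation=cv2.INTER_CUBIC)
c=cv2.HoughCircles(cv2.medianBlur(g[:,:,2],5),cv2.HOUGH_GRADIENT,1,80,param1=80,param2=15,minRadius=50,maxRadius=65)
for u,v,r in c[0]:
    p=c2w(u,v,40);print(u,v,r,((p-O)@X).round(1),((p-O)@Y).round(1))
```

```text
r1 -0.3 171.8
r2 1.3 107.3
r3 2.9 41.6
piv 52.1 -0.4
tip -37.2 -0.1
359.5 228.5 63.3 2.0 40.8
244.5 241.5 61.1 -1.4 105.5
128.5 247.5 63.3 -0.7 170.4
190.5 23.5 57.4 125.8 131.0
```

```bash
python3 -c "
from workcell import close_job
print(close_job())"
```

```text
the job is handed in; nothing more can be done
None
```

The three rolls are pushed home against the end stop with no gap visible, the keeper is shut across the lane behind the last roll, and the job is handed in after about 11 s of robot time.

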